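# Empty a milling jar and put it on the drying wheel

## Robot

A 6-joint arm with a two-finger parallel gripper is mounted at the origin on the work surface. World frame = base frame: x ahead of the robot, y to its left, z up, the work surface at z = 0. Lengths are in m, angles in rad, forces in N, time in s.
With the tool pointing down it reaches from about 0.25 to 0.775 m from the base axis. Payload 4 kg.
Tool frame: the origin (TCP) lies on the mounting face of the last link; the fingertips stand 199 mm ahead of it and the grasp point (between the pads) lies 180 mm ahead of it; z points along the fingers, y is the direction in which the jaws open and shut (so a half turn about z gives the same grasp; the last joint's range is limited). The gripper opens to 94 mm and grips with 3 to 60 N. Pads are 16 mm wide; open, the fingers measure 119 mm over their backs; the gripper's body (75 mm by 177 mm) begins 78 mm behind the grasp point.
Start: joints at [-1.413, 0.087, 1.371, -0, 1.684, -0.103], TCP at [0.142, -0.531, 0.405] pointing down, gripper open.
Joint ranges: [-3.1, 3.1], [-0.76, 2.03], [0.27, 2.55], [-1.08, 4.22], [0.17, 2.65], [-2.57, 2.57]. Speed limits (rad/s): [2.79, 2.79, 3.14, 3.14, 3.14, 3.14].

## Interface

Orientations are given as a unit quaternion [x, y, z, w].
In Python, from rig import ctrl gives the robot as it stands.
- The arm moves only by the tool jog_arm, never from a script. Its argument "steps" is a list of rows, each a list of 3 entries, a list of its own where there are three numbers: the shift along the tool's x, y, z in units of 150 mm (1.0 is 150 mm), then the turn, a rotation vector about the tool's x, y, z in units of 2 pi rad (1.0 is 2 pi rad), then the closure, from -1 (fully open) to 1 (shut), so that 0 is half open. In form: [[[x, y, z], [ax, ay, az], fingers], ...]. A call has exactly 8 rows; each row is the pose to reach, as a shift and turn from the pose measured when the call began, along the tool's axes at that moment, turning the shorter way round; what a row does not reach only later rows make up. A row lasts 1/12 s, in which the tool goes at most 41.7 mm and 7.16 degrees, less where a joint would pass 70% of its speed; a pose out of reach is approached as far as the arm can. A call with a number of a shift or a turn outside -1 to 1 is refused whole. A call with a gripper value outside its range is refused whole. The fingers move at their own pace and stop on an object; "force" is the grip in N (left out, the last holds). Time passes only in rows, so rows that repeat a pose let the fingers close, or fill a call up. It gives the time, the measured TCP pose, the force and the opening at its end, in the units of the state.
- ctrl.sense(): the state, without advancing time (a new reading comes with each control period).
- ctrl.get_image(name): name is "scene" or "side" or "wrist"; returns a dict with "image" (480x640x3 uint8, blue, green, red), "range_z" (480x640 float32, m along the optical axis (not along the pixel's ray), 0 where there is no reading), "camera_matrix" (3x3 intrinsics, pixels), "view" (4x4, takes a point from world to camera coordinates). Camera axes: x right, y down, z forward; pixel columns grow to the right and rows downward; lengths in m; the calibration is good to about 2 mm. A picture is of the moment at which its call begins.
- ctrl.job_done(): hands the job in, once; it reports no verdict.
The state is a dict: "clock": time; "qpos": joint angles; "qd": joint speeds; "effort": joint torques, N m; "eef_pos": TCP position; "tool_rot": TCP orientation; "contact_force": force on the tool from outside, world axes, zero at the start; "torque": the same for the moment, N m; "width": finger opening in m.
Only numpy, scipy, OpenCV 4.12 (cv2) and the standard library are available. Lean on these libraries where they do the work, as an engineer would, in place of code of your own. Each camera call takes 0.05 s, during which the arm holds its last target. There are 200 camera calls.

## Task

Tip all four grinding balls out of the porcelain milling jar on the bench into the steel tray. Then stand the empty jar upright, without dropping it, on the free cork place at the drying wheel's pointer, let go of it, and only then turn the wheel by the black grip in its middle one click (a sixth of a turn) anticlockwise seen from above, smoothly, so that no jar slides off its place. The two jars already on the wheel stay standing there; leave the bowl, the lidded jar and the brush alone.

Things in the scene. Friction and masses are not known exactly. Their poses are not given: they have to be found in the camera images.
- jar: the milling jar to empty: squat thick-walled open porcelain jar without a handle, straight outside, 66 diameter, 46 tall; inside it widens from 36 diameter at the floor (6 thick) to 60 at the mouth; about 240 g. It stands alone on the bench, between the wheel and the tray, with the balls inside. Origin: centre of its underside; z towards the mouth
- jar_rim (a point): centre of the mouth of that jar, 46 above its underside
- ball0_center (a point): centre of a white porcelain grinding ball, 18 diameter, about 12 g, at first in the jar
- ball1_center (a point): centre of a white porcelain grinding ball, 18 diameter, about 12 g, at first in the jar
- ball2_center (a point): centre of a white porcelain grinding ball, 18 diameter, about 12 g, at first in the jar
- ball3_center (a point): centre of a white porcelain grinding ball, 18 diameter, about 12 g, at first in the jar
- tray: open rectangular steel tray fixed to the bench, 170 (x) by 220 (y) outside, 45 high, wall and floor 4. Origin: centre of its underside
- stand: fixed round grey stand of the drying wheel (it does not turn), with a steel-topped pointer post, 24 wide and 54 high, outside the wheel's rim on its -x side (175 from the centre). Origin: centre of its underside on the wheel's axis; -x points to the pointer, z up
- wheel (a joint): turn of the drying wheel about its upright axis, rad; 0 at the start, positive anticlockwise seen from above; it clicks into rest every 60 degrees (1.047 rad) and takes about 0.2 Nm to turn out of a click. The wheel is an aluminium disc, 310 diameter, top 42 above the bench, with six round cork places (76 diameter, 4 thick, tops 46 above the bench) at 110 from the axis
- wheel_grip (a point): point on the wheel's axis, 135 above the bench, in the middle of the black grip bar: an upright flat bar 60 long, 14 thick, from 110 to 155 above the bench, on a 22 diameter steel column. Turns with the wheel; its x axis lies along the bar, and at the start -x points to the pointer
- wheel_place0 (a point): centre of the top of the free cork place which is at the pointer at the start; turns with the wheel
- wheel_place2 (a point): centre of the top of the cork place where a jar (jar_b) already stands; turns with the wheel
- wheel_place4 (a point): centre of the top of the cork place where the other jar (jar_c) already stands; turns with the wheel
- jar_b: an empty jar of the same shape, already standing on the wheel; leave it standing. Origin: centre of its underside
- jar_c: another empty jar of the same shape, already standing on the wheel; leave it standing. Origin: centre of its underside
- bowl: porcelain bowl, 112 diameter, 55 high, on the bench beyond the work; leave alone. Origin: centre of its underside
- slip_jar: clear jar with a white lid, 60 diameter, 95 high, on the bench beyond the work; leave alone. Origin: centre of its underside
- brush: small brush, 160 long, lying crosswise on the bench just beyond the work; leave alone. Origin: its middle, underside
Things that resemble listed ones, but are neither listed nor needed, are in the scene too. Leave any green or red look-alike of the jar_c alone.

How it is judged:
On the way, in this order (a step that is already met when the one before it is completed fails the run):
1. the jar is tipped over the tray (angle between jar's own z axis and vertical above 1.2 rad and horizontal distance between jar_rim and tray below 0.16 m), for 0.1 s.
2. all four balls lie in the tray (x of ball0_center in the frame of tray between -0.083 and 0.083 m and y of ball0_center in the frame of tray between -0.108 and 0.108 m and z of each of ball0_center, ball1_center, ball2_center, ball3_center in the frame of tray below 0.045 m and x of ball1_center in the frame of tray between -0.083 and 0.083 m and y of ball1_center in the frame of tray between -0.108 and 0.108 m and x of ball2_center in the frame of tray between -0.083 and 0.083 m and y of ball2_center in the frame of tray between -0.108 and 0.108 m and x of ball3_center in the frame of tray between -0.083 and 0.083 m and y of ball3_center in the frame of tray between -0.108 and 0.108 m), for 0.2 s.
3. the empty jar stands upright, let go, on the free place, with the wheel still in its first click (horizontal distance between jar and wheel_place0 below 0.02 m and angle between jar's own z axis and vertical below 0.12 rad and z of jar in the frame of stand between 0.036 and 0.056 m and contact force between the fingers and jar below 0.1 N and value of joint wheel between -0.2 and 0.2 rad), for 0.2 s.
4. the wheel is turned one click anticlockwise (value of joint wheel between 0.967 and 1.127 rad), for 0.2 s.
At the end, for the whole second after the job is handed in: balls in the tray; jar released, upright (7 degrees) and at rest within 20 mm of its place's centre, the wheel at rest one click (1.047 +- 0.08 rad) on; the other two jars upright within 20 mm of their places; bowl, lidded jar and brush within 30 mm of where they were, standing (all of step 2 and all of step 4 and horizontal distance between jar and wheel_place0 below 0.02 m and angle between each of jar, jar_b, jar_c's own z axis and vertical below 0.12 rad and z of jar in the frame of stand between 0.036 and 0.056 m and horizontal distance between jar_b and wheel_place2 below 0.02 m and z of jar_b in the frame of stand between 0.036 and 0.056 m and horizontal distance between jar_c and wheel_place4 below 0.02 m and z of jar_c in the frame of stand between 0.036 and 0.056 m and contact force between the fingers and jar below 0.1 N and velocity of joint wheel between -0.05 and 0.05 rad/s and linear speed of jar below 0.03 m/s and angle between each of bowl, slip_jar's own z axis and vertical below 0.3 rad); the robot touches nothing.
It fails at once if the jar is dropped (falls free from more than about 25 mm) (contact force between the fingers and jar below 0.1 N and linear speed of jar above 0.7 m/s).
It fails at once if a jar on the wheel is tipped over (angle between any of jar_b, jar_c's own z axis and vertical above 0.5 rad).
It fails at once if the bowl, the lidded jar or the brush is disturbed (distance of any of bowl, slip_jar, brush from where it was at the start of the episode above 0.03 m).
It fails at once if the wheel is turned well past the click or a half click backwards (value of joint wheel above 1.7 rad or value of joint wheel below -0.5 rad).
It also fails if it takes over 70 s, if anything falls off the work surface, if the arm or the gripper's body presses on something with over 40 N, if the wrist force passes 120 N, or if a joint passes its speed limit or range.

## Working session

There is one attempt and no reset: what is moved stays moved. The work goes in short steps, Python scripts to look and compute and a tool call to move; the robot and the scene stay as the last step left them, time stands still between calls to the robot, and variables do not carry over. Pictures are saved under pics/ and viewed, about 8 in all and at most 12, crops included, and the job is handed in when it is done.

Besides the shell and the picture viewer there is one more tool, called after "Request:" as name([rows], argument=value, ...), one row to a line, values as JSON. jog_arm: Moves the arm, as the interface text tells. Shifts and turns lie within -1 to 1; 1 stands for 150 mm of shift or 2 pi rad of turn. Its arguments: {"type":"object","properties":{"steps":{"type":"array"},"force":{"type":"number"}},"required":["steps"]}

```bash
mkdir -p pics; ls; cat > h.py <<'E'
import numpy as np, cv2
from rig import ctrl
from scipy.spatial.transform import Rotation as R
def cam(n):
    d=ctrl.get_image(n); return d
def pt(d,u,v,z=None):
    """world point of pixel from depth, or on plane z"""
    K=d["camera_matrix"];V=np.linalg.inv(d["view"])
    r=np.linalg.inv(K)@[u,v,1.]
    if z is None: return (V@np.r_[r*d["range_z"][int(v),int(u)],1])[:3]
    w=V[:3,:3]@r; o=V[:3,3]; return o+w*(z-o[2])/w[2]
def cloud(d):
    K=d["camera_matrix"];V=np.linalg.inv(d["view"]);Z=d["range_z"]
    v,u=np.mgrid[:480,:640]; P=np.stack([u,v,np.ones_like(u)],-1)@np.linalg.inv(K).T*Z[...,None]
    return P@V[:3,:3].T+V[:3,3]
def px(d,p):
    c=d["view"]@np.r_[p,1]; q=d["camera_matrix"]@c[:3]; return q[:2]/q[2]
def st():
    s=ctrl.sense(); r=R.from_quat(s["tool_rot"])
    print("t",round(s["clock"],2),"tcp",np.round(s["eef_pos"],4),"w",round(s["width"],4),"F",np.round(s["contact_force"],1));print(np.round(r.as_matrix(),3),"q",np.round(s["qpos"],3)); return s,r
E
python3 - <<'E'
from h import *
st()
a=cam("scene");b=cam("side")
cv2.imwrite("pics/1.png",a["image"]);cv2.imwrite("pics/2.png",b["image"])
for d in(a,b): print(np.round(np.linalg.inv(d["view"]),3))
E
```

```text
pics
t 0.0 tcp [ 0.1418 -0.5313  0.4035] w 0.0938 F [-0.3  0.2 -0.3]
[[ 0.966  0.258 -0.   ]
 [ 0.258 -0.966  0.002]
 [ 0.    -0.002 -1.   ]] q [-1.413  0.088  1.372 -0.     1.684 -0.103]
[[ 0.662  0.528 -0.533  1.248]
 [ 0.75  -0.447  0.488 -0.504]
 [ 0.019 -0.722 -0.691  0.924]
 [ 0.     0.     0.     1.   ]]
[[ 0.969 -0.144  0.199  0.327]
 [-0.245 -0.624  0.742 -1.002]
 [ 0.017 -0.768 -0.64   1.021]
 [ 0.     0.     0.     1.   ]]
```

View pics/1.png

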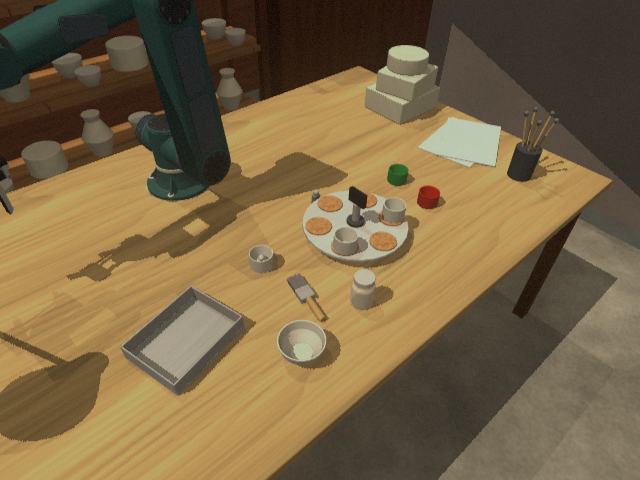

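View pics/2.png

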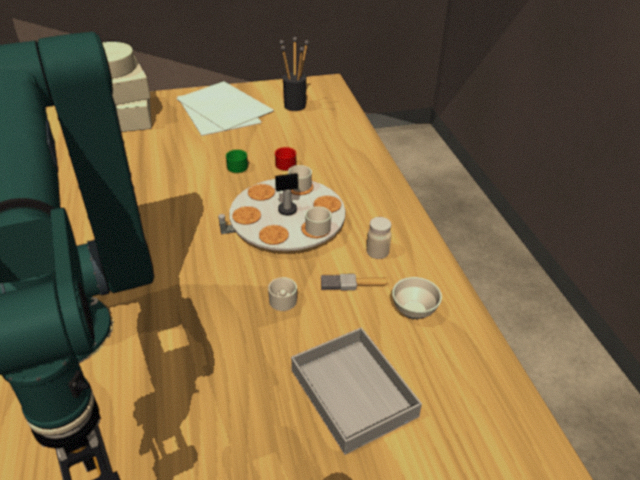

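Scene picture: the jar with balls is at (261,259). Possible mix-ups are the wheel jars (345,241) and (394,210), the green one (398,175), the red one (428,197) and the bowl (302,342). Only (261,259) stands alone with balls between the wheel and the tray (185,335). The side picture agrees, with the jar at (283,293), the tray at (355,390), the grip at (287,182) and the pointer at (223,224).

```bash
python3 - <<'E'
from h import *
a=cam("scene");b=cam("side")
Cs={}
for n,d,j in(("scene",a,(261,255)),("side",b,(283,290))):
    P=cloud(d);Cs[n]=P;print(n)
    # jar rim band
    j0=pt(d,*j,0.03)
    m=(np.hypot(P[...,0]-j0[0],P[...,1]-j0[1])<.07)&(P[...,2]>.040)&(P[...,2]<.06)
    q=P[m][:,:2].astype(np.float32); c,r=cv2.minEnclosingCircle(q); print("jar rim",c,r,len(q),P[m][:,2].max())
    t0=pt(d,*((185,335) if n=="scene" else (355,390)),0.01)
    m=(np.hypot(P[...,0]-t0[0],P[...,1]-t0[1])<.18)&(P[...,2]>.038)&(P[...,2]<.06)
    q=P[m][:,:2].astype(np.float32); print("tray",t0,cv2.minAreaRect(q),P[m][:,2].max())
    g0=pt(d,*((357,197) if n=="scene" else (287,182)),.14)
    m=(np.hypot(P[...,0]-g0[0],P[...,1]-g0[1])<.06)&(P[...,2]>.115)&(P[...,2]<.17)
    q=P[m][:,:2].astype(np.float32); print("grip",g0,cv2.minAreaRect(q),P[m][:,2].max())
    # wheel cork: orange on z=.046
    hsv=cv2.cvtColor(d["image"],cv2.COLOR_BGR2HSV)
    rr=np.hypot(P[...,0]-g0[0],P[...,1]-g0[1])
    m=((P[...,2]>.041)&(P[...,2]<.052)&(rr<.16)&(hsv[...,1]>110)).astype(np.uint8)
    k,l,s,ce=cv2.connectedComponentsWithStats(m)
    for i in range(1,k):
        if s[i,4]>60:
            q=P[l==i][:,:2].astype(np.float32);c,r=cv2.minEnclosingCircle(q);print(" cork",np.round(c,3),round(r,3),ce[i].round(),s[i,4])
    m=(P[...,2]>.036)&(P[...,2]<.05)&(rr<.165); c,r=cv2.minEnclosingCircle(P[m][:,:2].astype(np.float32)); print("disc",c,r)
    m=(rr>.158)&(rr<.20)&(P[...,2]>.045)&(P[...,2]<.065);q=P[m]; print("post",np.round(np.median(q,0),3),len(q))
    m=(rr<.16)&(P[...,2]>.085)&(P[...,2]<.10)&(rr>.05);l=cv2.connectedComponentsWithStats(m.astype(np.uint8))
    for i in range(1,l[0]):
        if l[2][i,4]>30:
            c,r=cv2.minEnclosingCircle(P[l[1]==i][:,:2].astype(np.float32));print(" jarW",np.round(c,3),round(r,3))
s=a["image"][225:295,225:300]; s2=b["image"][260:330,245:320]
cv2.imwrite("pics/3.png",cv2.resize(np.hstack([s,s2]),None,fx=5,fy=5))
E
```

```text
scene
jar rim (0.49330565333366394, -0.021324582397937775) 0.03512462601065636 157 0.05224134478119369
tray [ 0.56896366 -0.30199612  0.01      ] ((0.5803417563438416, -0.3064803183078766), (0.1736292690038681, 0.22209565341472626), 15.11367130279541) 0.050510755064748114
grip [0.56716103 0.25979019 0.14      ] ((0.5624964237213135, 0.2651817202568054), (0.062498923391103745, 0.018377624452114105), 0.8505996465682983) 0.15917273259524822
 cork [0.507 0.365] 0.04 [370. 199.] 130
 cork [0.45  0.268] 0.042 [329. 203.] 311
 cork [0.619 0.357] 0.038 [388. 221.] 93
 cork [0.509 0.171] 0.038 [318. 226.] 366
 cork [0.672 0.266] 0.039 [383. 241.] 396
disc (0.5623685121536255, 0.2663978934288025) 0.15698476135730743
post [0.391 0.265 0.052] 27
 jarW [0.617 0.367] 0.037
 jarW [0.623 0.168] 0.035
side
jar rim (0.4875423312187195, -0.022587407380342484) 0.036604076623916626 246 0.054248152836261165
tray [ 0.58265195 -0.3077979   0.01      ] ((0.5787842869758606, -0.3070972263813019), (0.17257454991340637, 0.22424441576004028), 14.724014282226562) 0.05191698067314099
grip [0.56052592 0.25781893 0.14      ] ((0.5606632232666016, 0.26468580961227417), (0.06105901673436165, 0.025745807215571404), 3.2245125770568848) 0.16348904613098814
 cork [0.503 0.362] 0.041 [261. 192.] 334
 cork [0.618 0.347] 0.035 [302. 191.] 86
 cork [0.671 0.266] 0.041 [328. 203.] 289
 cork [0.449 0.266] 0.04 [246. 215.] 373
 cork [0.507 0.17 ] 0.041 [273. 234.] 431
 cork [0.61  0.165] 0.035 [310. 233.] 79
disc (0.5601751208305359, 0.2642623782157898) 0.15870074927806854
post [0.386 0.263 0.054] 38
 jarW [0.618 0.368] 0.037
 jarW [0.623 0.169] 0.039
```

View pics/3.png

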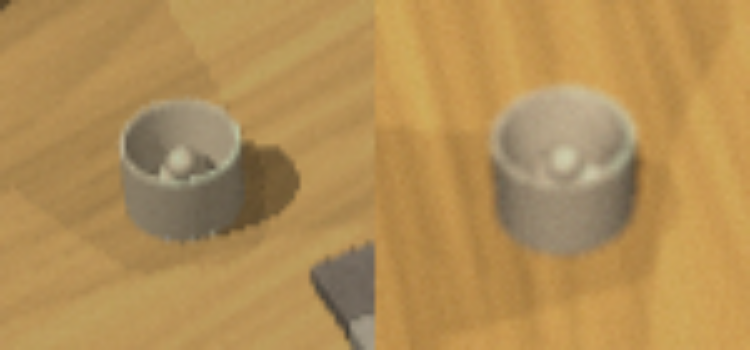

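The crop confirms the choice: an open porcelain jar with a white ball visible inside, standing alone. Measured positions:
- **Jar:** about (0.490, -0.022)
- **Wheel axis:** about (0.561, 0.265)
- **Tray:** (0.580, -0.307), yaw 15°

Next I add a planner helper and move above the jar.

```bash
cat >> h.py <<'E'
def down(az):
    """tool pointing down, tool y at azimuth az (deg)"""
    y=np.array([np.cos(np.radians(az)),np.sin(np.radians(az)),0]); z=np.array([0,0,-1.])
    return R.from_matrix(np.stack([np.cross(y,z),y,z],1))
def tilt(az,th): 
    """down(az) turned th deg about tool y"""
    return down(az)*R.from_rotvec([0,np.radians(th),0])
def step(p0,r0,gp,r1):
    """units to bring the grasp point to gp with rotation r1"""
    p1=np.array(gp)-r1.apply([0,0,.18])
    print("shift",np.round(r0.inv().apply(p1-p0)/.15,3),"turn",np.round((r0.inv()*r1).as_rotvec()/2/np.pi,4),"dist",np.round(np.linalg.norm(p1-p0),3)); return p1,r1
E
python3 - <<'E'
from h import *
s,r=st()
p=s["eef_pos"]
p,r=step(p,r,[.32,-.25,.22],down(-38))
p,r=step(p,r,[.49,-.022,.19],down(-3))
d=cam("side");P=cloud(d)
for u,v in((323,282),(340,282),(384,282),(416,290),(379,240)): print(np.round(P[v,u],3))
E
```

```text
t 0.2 tcp [ 0.1418 -0.5313  0.404 ] w 0.0943 F [ 0.1  0.5 -0.1]
[[ 0.966  0.258 -0.   ]
 [ 0.258 -0.966  0.001]
 [ 0.    -0.001 -1.   ]] q [-1.413  0.088  1.372  0.     1.684 -0.103]
shift [ 1.631 -1.506  0.029] turn [-2.000e-04 -1.000e-04 -1.029e-01] dist 0.333
shift [ 1.896 -0.043  0.2  ] turn [ 0.      0.     -0.0972] dist 0.286
[ 0.593 -0.001  0.02 ]
[ 0.633 -0.008  0.018]
[ 0.736 -0.031  0.018]
[ 0.797 -0.083  0.027]
[0.753 0.07  0.063]
```

```bash
python3 - <<'E'
from h import *
s,r=st()
p=s["eef_pos"]
q0=np.array([.142,-.531,.224]);q1=np.array([.49,-.022,.19])
for i in (1,2,3,4):
    p,r=step(p,r,q0+(q1-q0)*i/4,down(-75+18*i))
E
```

```text
t 0.25 tcp [ 0.1418 -0.5314  0.4041] w 0.0939 F [-0.7 -0.5 -0.3]
[[ 0.966  0.258 -0.   ]
 [ 0.258 -0.966  0.001]
 [ 0.    -0.001 -1.   ]] q [-1.413  0.088  1.371 -0.     1.684 -0.103]
shift [ 0.781 -0.672  0.058] turn [-0.0002 -0.     -0.0502] dist 0.155
shift [ 0.948 -0.396  0.057] turn [ 0.    0.   -0.05] dist 0.154
shift [ 1.024 -0.083  0.057] turn [ 0.    0.   -0.05] dist 0.154
shift [1.    0.237 0.057] turn [ 0.    0.   -0.05] dist 0.154
```

Request:
jog_arm([
  [[0.13,-0.11,0.01],[0,0,-0.01],-1],
  [[0.26,-0.22,0.02],[0,0,-0.02],-1],
  [[0.39,-0.33,0.03],[0,0,-0.03],-1],
  [[0.52,-0.44,0.04],[0,0,-0.04],-1],
  [[0.65,-0.56,0.05],[0,0,-0.05],-1],
  [[0.78,-0.67,0.06],[0,0,-0.05],-1],
  [[0.78,-0.67,0.06],[0,0,-0.05],-1],
  [[0.78,-0.67,0.06],[0,0,-0.05],-1],
])

```text
clock: 0.92
eef_pos: [0.2294, -0.4034, 0.3954]
tool_rot: [0.959, 0.284, -0.0, -0.0]
contact_force: [0.2, -0.3, 1.0]
width: 0.0938
```

Request:
jog_arm([
  [[0.16,-0.07,0.01],[0,0,-0.01],-1],
  [[0.32,-0.14,0.02],[0,0,-0.02],-1],
  [[0.48,-0.2,0.03],[0,0,-0.03],-1],
  [[0.64,-0.27,0.04],[0,0,-0.04],-1],
  [[0.8,-0.33,0.05],[0,0,-0.05],-1],
  [[0.95,-0.4,0.06],[0,0,-0.05],-1],
  [[0.95,-0.4,0.06],[0,0,-0.05],-1],
  [[0.95,-0.4,0.06],[0,0,-0.05],-1],
])

```text
clock: 1.58
eef_pos: [0.3162, -0.2756, 0.3864]
tool_rot: [0.902, 0.431, -0.0, 0.0]
contact_force: [-0.4, 0.3, -0.3]
width: 0.094
```

Request:
jog_arm([
  [[0.16,-0.01,0.01],[0,0,-0.01],-1],
  [[0.32,-0.03,0.02],[0,0,-0.02],-1],
  [[0.48,-0.04,0.03],[0,0,-0.03],-1],
  [[0.64,-0.05,0.04],[0,0,-0.04],-1],
  [[0.8,-0.07,0.05],[0,0,-0.05],-1],
  [[1.0,-0.08,0.06],[0,0,-0.05],-1],
  [[1.0,-0.08,0.06],[0,0,-0.05],-1],
  [[1.0,-0.08,0.06],[0,0,-0.05],-1],
])

```text
clock: 2.25
eef_pos: [0.4014, -0.152, 0.3771]
tool_rot: [0.823, 0.567, -0.001, 0.0]
contact_force: [-0.0, 1.0, 0.7]
width: 0.0944
```

Request:
jog_arm([
  [[0.16,0.04,0.01],[0,0,-0.01],-1],
  [[0.32,0.08,0.02],[0,0,-0.02],-1],
  [[0.48,0.12,0.03],[0,0,-0.03],-1],
  [[0.64,0.16,0.04],[0,0,-0.04],-1],
  [[0.8,0.2,0.05],[0,0,-0.05],-1],
  [[1.0,0.24,0.06],[0,0,-0.05],-1],
  [[1.0,0.24,0.06],[0,0,-0.05],-1],
  [[1.0,0.24,0.06],[0,0,-0.05],-1],
])

```text
clock: 2.92
eef_pos: [0.4889, -0.0258, 0.3675]
tool_rot: [0.725, 0.689, -0.002, 0.0]
contact_force: [-0.3, -0.9, 0.0]
width: 0.0937
```

```bash
python3 - <<'E'
from h import *
s,r=st()
d=cam("wrist");print(np.round(np.linalg.inv(d["view"]),3))
cv2.imwrite("pics/4.png",d["image"])
P=cloud(d)
m=(np.hypot(P[...,0]-.49,P[...,1]+.022)<.055)&(P[...,2]>.036)&(P[...,2]<.056)&(d["range_z"]>0)
q=P[m][:,:2].astype(np.float32); print("jar rim",cv2.minEnclosingCircle(q),len(q))
print(px(d,[.49,-.022,.046]))
E
```

```text
t 2.92 tcp [ 0.4889 -0.0258  0.3675] w 0.0937 F [-0.3 -0.9  0. ]
[[ 0.05   0.999 -0.003]
 [ 0.999 -0.05  -0.003]
 [-0.003 -0.002 -1.   ]] q [-0.168 -0.037  1.571 -0.003  1.609 -0.118]
[[ 0.999 -0.048 -0.015  0.493]
 [-0.05  -0.965 -0.256  0.048]
 [-0.002  0.256 -0.967  0.347]
 [ 0.     0.     0.     1.   ]]
jar rim ((0.49155348539352417, -0.02078350819647312), 0.03331006318330765) 2412
[319.74551743 227.25434989]
```

View pics/4.png

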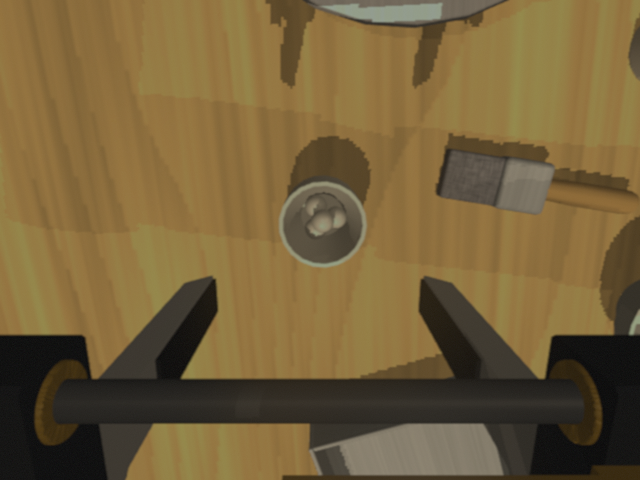

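Wrist view: the jar rim is at (323,223), radius 33 mm as specified, with the four balls in it. The brush at (440,175) is clear of the fingers. Descending.

Request:
jog_arm([
  [[0.03,0.015,0.16],[0,0,0],-1],
  [[0.035,0.015,0.32],[0,0,0],-1],
  [[0.035,0.015,0.48],[0,0,0],-1],
  [[0.035,0.015,0.64],[0,0,0],-1],
  [[0.035,0.015,0.8],[0,0,0],-1],
  [[0.035,0.015,0.9],[0,0,0],-1],
  [[0.035,0.015,0.95],[0,0,0],-1],
  [[0.035,0.015,0.95],[0,0,0],-1],
])

```text
clock: 3.63
eef_pos: [0.4896, -0.0231, 0.2234]
tool_rot: [0.726, 0.688, -0.003, -0.001]
contact_force: [0.5, -0.0, 0.2]
width: 0.0938
```

Request:
jog_arm([
  [[0,0,0.06],[0,0,0],-1],
  [[0,0,0.11],[0,0,0],-1],
  [[0,0,0.11],[0,0,0],0],
  [[0,0,0.11],[0,0,0],1],
  [[0,0,0.11],[0,0,0],1],
  [[0,0,0.11],[0,0,0],1],
  [[0,0,0.11],[0,0,0],1],
  [[0,0,0.11],[0,0,0],1],
], force=30)

```text
clock: 4.3
eef_pos: [0.49, -0.0231, 0.2076]
tool_rot: [0.726, 0.688, -0.003, -0.0]
contact_force: [1.3, 0.7, 0.0]
width: 0.0654
```

```bash
python3 - <<'E'
from h import *
st()
E
```

```text
t 4.3 tcp [ 0.49   -0.0231  0.2076] w 0.0654 F [1.3 0.7 0. ]
[[ 0.054  0.999 -0.004]
 [ 0.999 -0.054 -0.003]
 [-0.003 -0.004 -1.   ]] q [-0.162  0.086  1.778 -0.004  1.281 -0.107]
```

```bash
python3 - <<'E'
from h import *
s,r=st();p=s["eef_pos"]
p,r=step(p,r,[.49,-.023,.14],down(-3))
p,r=step(p,r,[.53,-.14,.17],down(-15))
p,r=step(p,r,[.575,-.265,.17],down(-28))
p,r=step(p,r,[.575,-.265,.17],tilt(-28,25))
p,r=step(p,r,[.575,-.265,.16],tilt(-28,50))
E
```

```text
t 4.3 tcp [ 0.49   -0.0231  0.2076] w 0.0654 F [1.3 0.7 0. ]
[[ 0.054  0.999 -0.004]
 [ 0.999 -0.054 -0.003]
 [-0.003 -0.004 -1.   ]] q [-0.162  0.086  1.778 -0.004  1.281 -0.107]
shift [-0.002 -0.003 -0.75 ] turn [-0.0006  0.0005 -0.0002] dist 0.112
shift [-0.765  0.307 -0.2  ] turn [0.     0.     0.0333] dist 0.127
shift [-0.727  0.505  0.   ] turn [0.     0.     0.0361] dist 0.133
shift [-0.507  0.     0.112] turn [0.     0.0694 0.    ] dist 0.078
shift [-0.535 -0.     0.173] turn [-0.      0.0694  0.    ] dist 0.084
```

Request:
jog_arm([
  [[0,0,-0.04],[0,0,0],1],
  [[0,0,-0.13],[0,0,0],1],
  [[0,0,-0.26],[0,0,0],1],
  [[0,0,-0.4],[0,0,0],1],
  [[0,0,-0.54],[0,0,0],1],
  [[0,0,-0.66],[0,0,0],1],
  [[0,0,-0.73],[0,0,0],1],
  [[0,0,-0.75],[0,0,0],1],
])

```text
clock: 4.97
eef_pos: [0.4907, -0.0227, 0.3222]
tool_rot: [0.726, 0.688, -0.002, 0.001]
contact_force: [0.6, 0.6, -2.5]
width: 0.0655
```

Request:
jog_arm([
  [[-0.04,0.02,-0.01],[0,0,0.002],1],
  [[-0.13,0.05,-0.03],[0,0,0.006],1],
  [[-0.26,0.1,-0.07],[0,0,0.011],1],
  [[-0.4,0.16,-0.1],[0,0,0.017],1],
  [[-0.54,0.22,-0.14],[0,0,0.023],1],
  [[-0.66,0.26,-0.17],[0,0,0.028],1],
  [[-0.74,0.3,-0.19],[0,0,0.032],1],
  [[-0.765,0.31,-0.2],[0,0,0.033],1],
])

```text
clock: 5.63
eef_pos: [0.5315, -0.1417, 0.3513]
tool_rot: [0.794, 0.608, -0.002, 0.001]
contact_force: [-0.1, 0.3, -3.6]
width: 0.0652
```

Request:
jog_arm([
  [[-0.04,0.03,0],[0,0,0.002],1],
  [[-0.13,0.09,0],[0,0,0.006],1],
  [[-0.25,0.17,0],[0,0,0.012],1],
  [[-0.38,0.26,0],[0,0,0.019],1],
  [[-0.51,0.35,0],[0,0,0.025],1],
  [[-0.63,0.44,0],[0,0,0.031],1],
  [[-0.7,0.49,0],[0,0,0.035],1],
  [[-0.73,0.51,0],[0,0,0.036],1],
])

```text
clock: 6.3
eef_pos: [0.5771, -0.2692, 0.3504]
tool_rot: [0.858, 0.513, -0.003, 0.0]
contact_force: [0.0, 0.6, -3.2]
width: 0.0652
```

Request:
jog_arm([
  [[-0.02,0,0],[0,0.003,0],1],
  [[-0.07,0,0.01],[0,0.009,0],1],
  [[-0.16,0,0.025],[0,0.021,0],1],
  [[-0.26,0,0.045],[0,0.035,0],1],
  [[-0.36,0,0.07],[0,0.049,0],1],
  [[-0.45,0,0.095],[0,0.061,0],1],
  [[-0.5,0,0.11],[0,0.068,0],1],
  [[-0.51,0,0.11],[0,0.07,0],1],
])

```text
clock: 6.97
eef_pos: [0.5395, -0.3375, 0.3332]
tool_rot: [0.839, 0.5, 0.185, -0.113]
contact_force: [-0.5, 0.3, -4.0]
width: 0.0657
```

```bash
python3 - <<'E'
from h import *
s,r=st();p=s["eef_pos"];print(p+r.apply([0,0,.18]))
for a in (50,68,85,95): p,r=step(p,r,[.575,-.265,.15],tilt(-28,a))
E
```

```text
t 6.97 tcp [ 0.5395 -0.3375  0.3332] w 0.0657 F [-0.5  0.3 -4. ]
[[ 0.432  0.88   0.197]
 [ 0.797 -0.475  0.374]
 [ 0.422 -0.004 -0.906]] q [-0.746  0.325  1.259  0.423  1.667 -0.233]
[ 0.57499892 -0.27026149  0.17001072]
shift [-0.536 -0.014  0.247] turn [ 0.      0.0695 -0.0012] dist 0.088
shift [-0.371  0.     0.059] turn [ 0.    0.05 -0.  ] dist 0.056
shift [-0.351 -0.     0.052] turn [-0.      0.0472  0.    ] dist 0.053
shift [-0.208  0.     0.018] turn [ 0.      0.0278 -0.    ] dist 0.031
```

Request:
jog_arm([
  [[-0.03,0,0.03],[0,0.003,0],1],
  [[-0.08,0,0.05],[0,0.009,0],1],
  [[-0.17,0,0.08],[0,0.021,0],1],
  [[-0.27,0,0.12],[0,0.035,0],1],
  [[-0.37,0,0.16],[0,0.049,0],1],
  [[-0.47,-0.01,0.21],[0,0.061,0],1],
  [[-0.52,-0.01,0.24],[0,0.068,0],1],
  [[-0.535,-0.01,0.25],[0,0.07,0],1],
])

```text
clock: 7.63
eef_pos: [0.5104, -0.3867, 0.2625]
tool_rot: [0.778, 0.462, 0.363, -0.221]
contact_force: [-0.5, 0.8, -4.3]
width: 0.0655
```

Request:
jog_arm([
  [[-0.02,0,0.0],[0,0.003,0],1],
  [[-0.06,0,0.01],[0,0.008,0],1],
  [[-0.12,0,0.015],[0,0.016,0],1],
  [[-0.19,0,0.025],[0,0.026,0],1],
  [[-0.26,0,0.04],[0,0.036,0],1],
  [[-0.33,0,0.05],[0,0.045,0],1],
  [[-0.36,0,0.06],[0,0.049,0],1],
  [[-0.37,0,0.06],[0,0.05,0],1],
])

```text
clock: 8.3
eef_pos: [0.4965, -0.4114, 0.2128]
tool_rot: [0.712, 0.421, 0.48, -0.291]
contact_force: [0.2, 0.8, -3.6]
width: 0.0656
```

```bash
python3 - <<'E'
from h import *
s,r=st();p=s["eef_pos"];print(p+r.apply([0,0,.18]))
for a in (85,95): p,r=step(p,r,[.575,-.265,.145],tilt(-28,a))
cv2.imwrite("pics/5.png",cam("side")["image"])
E
```

```text
t 8.3 tcp [ 0.4965 -0.4114  0.2128] w 0.0656 F [ 0.2  0.8 -3.6]
[[ 0.184  0.88   0.438]
 [ 0.321 -0.475  0.82 ]
 [ 0.929 -0.01  -0.369]] q [-0.977  0.579  1.327  1.032  1.863 -0.5  ]
[ 0.57532672 -0.26391017  0.14628414]
shift [-0.355  0.008  0.047] turn [ 0.0006  0.0463 -0.0018] dist 0.054
shift [-0.208  0.     0.018] turn [ 0.      0.0278 -0.    ] dist 0.031
```

View pics/5.png

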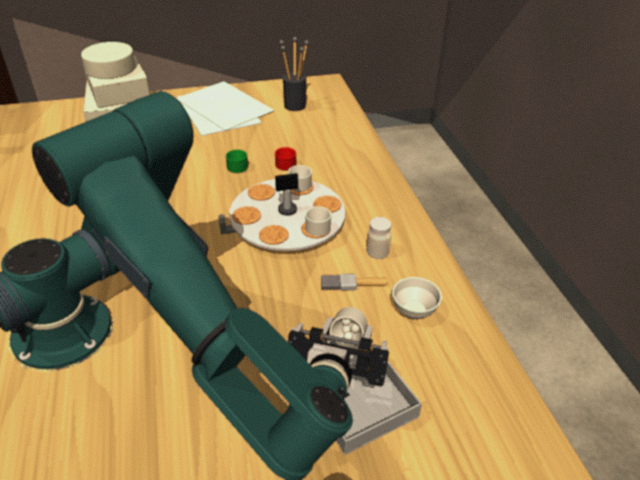

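Side view: the jar is at (348,325) over the tray, mouth facing the palm at about 68°, with the balls still inside. Continuing the tilt.

Request:
jog_arm([
  [[-0.02,0,0],[0,0.003,0],1],
  [[-0.06,0,0.01],[0,0.008,0],1],
  [[-0.12,0,0.015],[0,0.016,0],1],
  [[-0.19,0,0.02],[0,0.025,0],1],
  [[-0.26,0.01,0.03],[0,0.034,-0.001],1],
  [[-0.32,0.01,0.04],[0,0.042,-0.002],1],
  [[-0.355,0.01,0.05],[0,0.046,-0.002],1],
  [[-0.355,0.01,0.05],[0,0.046,-0.002],1],
])

```text
clock: 9.02
eef_pos: [0.4912, -0.4229, 0.159]
tool_rot: [0.633, 0.379, 0.579, -0.347]
contact_force: [-0.1, 0.3, -3.5]
width: 0.0658
```

Request:
jog_arm([
  [[-0.02,0,0],[0,0.003,0],1],
  [[-0.05,0,0.0],[0,0.007,0],1],
  [[-0.1,0,0.005],[0,0.014,0],1],
  [[-0.15,0,0.01],[0,0.021,0],1],
  [[-0.19,0,0.015],[0,0.026,0],1],
  [[-0.21,0,0.02],[0,0.028,0],1],
  [[-0.21,0,0.02],[0,0.028,0],1],
  [[-0.21,0,0.02],[0,0.028,0],1],
])

```text
clock: 9.68
eef_pos: [0.4914, -0.4226, 0.1275]
tool_rot: [0.58, 0.347, 0.633, -0.379]
contact_force: [0.7, -0.5, -2.6]
width: 0.0656
```

```bash
python3 - <<'E'
from h import *
s,r=st();p=s["eef_pos"];print(p+r.apply([0,0,.18]))
a=cam("side")["image"][290:460,260:460];b=cam("scene")["image"][270:410,100:270]
cv2.imwrite("pics/6.png",np.hstack([cv2.resize(a,(400,340)),cv2.resize(b,(400,340))]))
E
```

```text
t 9.68 tcp [ 0.4914 -0.4226  0.1275] w 0.0656 F [ 0.7 -0.5 -2.6]
[[-0.041  0.881  0.471]
 [-0.077 -0.472  0.878]
 [ 0.996 -0.001  0.088]] q [-1.005  0.804  1.324  1.362  2.05  -0.585]
[ 0.57613936 -0.26460069  0.14322975]
```

View pics/6.png

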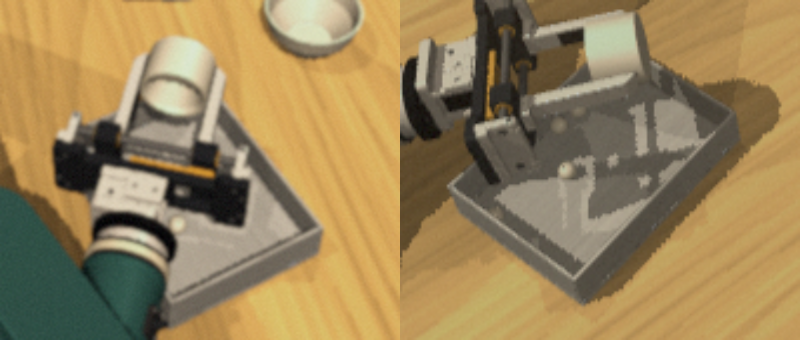

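The crops show balls in the tray at (558,125), (578,115), (568,170) and perhaps (495,212), and the jar looks empty. I'll turn back upright, then count.

```bash
python3 - <<'E'
from h import *
s,r=st();p=s["eef_pos"]
p,r=step(p,r,[.575,-.265,.165],tilt(-28,55))
p,r=step(p,r,[.575,-.265,.18],tilt(-28,12))
p,r=step(p,r,[.53,-.14,.18],down(-15))
p,r=step(p,r,[.48,-.02,.18],down(-30))
E
```

```text
t 9.78 tcp [ 0.4915 -0.4228  0.1281] w 0.0657 F [ 1.1  1.1 -2.4]
[[-0.042  0.881  0.471]
 [-0.076 -0.472  0.878]
 [ 0.996  0.001  0.087]] q [-1.005  0.803  1.324  1.362  2.05  -0.585]
shift [ 0.912 -0.002  0.288] turn [ 0.0006 -0.1111 -0.    ] dist 0.144
shift [ 0.9   -0.     0.265] turn [ 0.     -0.1194 -0.    ] dist 0.141
shift [ 0.831 -0.656  0.15 ] turn [ 0.0038 -0.0332 -0.036 ] dist 0.16
shift [ 0.686 -0.529  0.   ] turn [0.     0.     0.0417] dist 0.13
```

Request:
jog_arm([
  [[0.05,0,0.01],[0,-0.006,0],1],
  [[0.16,0,0.04],[0,-0.02,0],1],
  [[0.31,0,0.08],[0,-0.037,0],1],
  [[0.46,0,0.12],[0,-0.055,0],1],
  [[0.61,0,0.17],[0,-0.073,0],1],
  [[0.76,0,0.23],[0,-0.092,0],1],
  [[0.87,0,0.27],[0,-0.106,0],1],
  [[0.91,0,0.29],[0,-0.111,0],1],
])

```text
clock: 10.45
eef_pos: [0.507, -0.3946, 0.2743]
tool_rot: [0.761, 0.459, 0.396, -0.232]
contact_force: [-0.9, -0.5, -0.9]
width: 0.0652
```

Request:
jog_arm([
  [[0.05,0,0.0],[0,-0.006,0],1],
  [[0.16,0,0.03],[0,-0.021,0],1],
  [[0.31,0,0.06],[0,-0.04,0],1],
  [[0.46,0,0.1],[0,-0.059,0],1],
  [[0.61,0,0.15],[0,-0.078,0],1],
  [[0.76,0,0.21],[0,-0.098,0],1],
  [[0.87,0,0.25],[0,-0.113,0],1],
  [[0.9,0,0.265],[0,-0.119,0],1],
])

```text
clock: 11.12
eef_pos: [0.5594, -0.2937, 0.364]
tool_rot: [0.852, 0.514, 0.091, -0.048]
contact_force: [0.2, -0.1, -2.1]
width: 0.0652
```

Request:
jog_arm([
  [[0.05,-0.04,0.01],[0,-0.002,-0.002],1],
  [[0.15,-0.11,0.02],[0.001,-0.006,-0.006],1],
  [[0.29,-0.23,0.05],[0.001,-0.012,-0.013],1],
  [[0.43,-0.34,0.08],[0.002,-0.017,-0.019],1],
  [[0.57,-0.45,0.1],[0.003,-0.023,-0.025],1],
  [[0.71,-0.56,0.13],[0.003,-0.028,-0.031],1],
  [[0.8,-0.63,0.145],[0.004,-0.032,-0.035],1],
  [[0.83,-0.66,0.15],[0.004,-0.033,-0.036],1],
])

```text
clock: 11.78
eef_pos: [0.53, -0.1328, 0.3648]
tool_rot: [0.792, 0.611, 0.001, 0.003]
contact_force: [-0.2, -0.9, -3.0]
width: 0.0654
```

```bash
python3 - <<'E'
from h import *
s,r=st();p=s["eef_pos"];print(p+r.apply([0,0,.18]))
p,r=step(p,r,[.485,-.01,.18],down(-40))
p,r=step(p,r,[.46,.13,.18],down(-65))
p,r=step(p,r,[.4505,.266,.18],down(-90))
a=cam("side")["image"][310:460,280:440];b=cam("scene")["image"][270:410,100:270]
cv2.imwrite("pics/7.png",np.hstack([cv2.resize(a,(400,375)),cv2.resize(b,(400,375))]))
E
```

```text
t 11.78 tcp [ 0.53   -0.1328  0.3648] w 0.0654 F [-0.2 -0.9 -3. ]
[[ 0.253  0.967  0.006]
 [ 0.967 -0.253 -0.003]
 [-0.002  0.006 -1.   ]] q [-3.490e-01  8.800e-02  1.449e+00 -1.000e-03  1.598e+00 -9.300e-02]
[ 0.53096344 -0.13343968  0.18479944]
shift [ 0.716 -0.497  0.027] turn [0.001  0.0001 0.0704] dist 0.131
shift [ 0.608 -0.728  0.   ] turn [0.     0.     0.0694] dist 0.142
shift [ 0.326 -0.848  0.   ] turn [0.     0.     0.0694] dist 0.136
```

View pics/7.png

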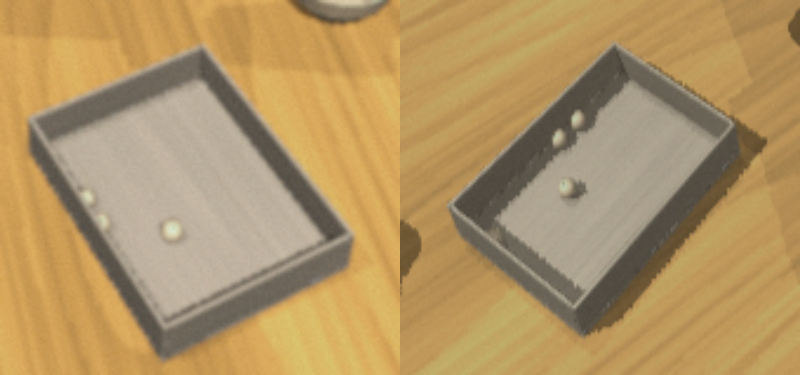

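```bash
python3 - <<'E'
from h import *
a=cam("scene");P=cloud(a)
L=P-np.array([.58,-.307,0]);c,s=np.cos(np.radians(15)),np.sin(np.radians(15))
x=L[...,0]*c+L[...,1]*s;y=-L[...,0]*s+L[...,1]*c
hh=P[348:368,130:152,2]; print((hh[::3,::2]*1000).astype(int))
im=a["image"][335:380,115:165]; im=cv2.convertScaleAbs(cv2.resize(im,(400,360),interpolation=2),alpha=2.2)
w=cam("wrist")["image"]
cv2.imwrite("pics/8.png",np.hstack([im,cv2.resize(w,(480,360))[:,40:440]]))
E
```

```text
[[16 13  8  4  4  6  3  3  5  4  5]
 [ 9  5  3  2  6  5  6  5  3  8  6]
 [41 42  5  5  8  6  5  4  1  1  7]
 [26 34 42 45 22 22 20  3  7  2  4]
 [ 7 17 24 34 42 44 15  4  5  5  4]
 [ 0  1  5 15 25 32 41 45 44  2  5]
 [ 0 -1  0  1  4 15 26 33 39 47 45]]
```

View pics/8.png

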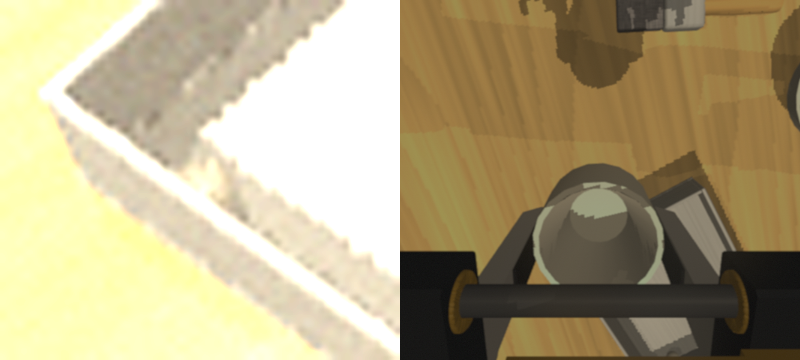

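The wrist view shows an empty jar at (600,230). The brightened crop shows the fourth ball at (215,185), about 22 mm high, so all four are in the tray. On to the wheel.

Request:
jog_arm([
  [[0.04,-0.03,0],[0,0,0.004],1],
  [[0.13,-0.09,0],[0,0,0.012],1],
  [[0.25,-0.17,0.01],[0,0,0.025],1],
  [[0.37,-0.25,0.01],[0,0,0.037],1],
  [[0.49,-0.34,0.02],[0.001,0,0.049],1],
  [[0.61,-0.42,0.02],[0.001,0,0.06],1],
  [[0.69,-0.48,0.03],[0.001,0,0.068],1],
  [[0.72,-0.5,0.03],[0.001,0,0.07],1],
])

```text
clock: 12.65
eef_pos: [0.4859, -0.0123, 0.3594]
tool_rot: [0.907, 0.421, 0.0, 0.001]
contact_force: [-0.9, 1.1, -3.0]
width: 0.0657
```

Request:
jog_arm([
  [[0.03,-0.04,0],[0,0,0.004],1],
  [[0.11,-0.13,0],[0,0,0.012],1],
  [[0.21,-0.25,0],[0,0,0.025],1],
  [[0.32,-0.38,0],[0,0,0.037],1],
  [[0.42,-0.5,0],[0,0,0.049],1],
  [[0.52,-0.62,0],[0,0,0.06],1],
  [[0.58,-0.7,0],[0,0,0.068],1],
  [[0.61,-0.73,0],[0,0,0.07],1],
])

```text
clock: 13.32
eef_pos: [0.4618, 0.1289, 0.3589]
tool_rot: [0.977, 0.212, 0.0, 0.001]
contact_force: [-0.7, 0.0, -2.2]
width: 0.0654
```

Request:
jog_arm([
  [[0.02,-0.05,0],[0,0,0.004],1],
  [[0.06,-0.15,0],[0,0,0.012],1],
  [[0.11,-0.3,0],[0,0,0.025],1],
  [[0.17,-0.44,0],[0,0,0.037],1],
  [[0.23,-0.59,0],[0,0,0.049],1],
  [[0.28,-0.73,0],[0,0,0.06],1],
  [[0.31,-0.82,0],[0,0,0.067],1],
  [[0.32,-0.85,0],[0,0,0.069],1],
])

```text
clock: 13.98
eef_pos: [0.4534, 0.2656, 0.3583]
tool_rot: [1.0, -0.003, 0.0, 0.0]
contact_force: [-0.5, -0.3, -2.7]
width: 0.0653
```

```bash
python3 - <<'E'
from h import *
s,r=st();p=s["eef_pos"];print("gp",p+r.apply([0,0,.18]))
d=cam("wrist");P=cloud(d)
# jar rim in hand, z near grasp+18mm
z0=(p+r.apply([0,0,.18]))[2]+.018
m=(np.abs(P[...,2]-z0)<.008)&(np.hypot(P[...,0]-p[0],P[...,1]-p[1])<.045)&(d["range_z"]>0)
q=P[m].astype(np.float32);print("rim",cv2.minEnclosingCircle(q[:,:2].copy()),len(q),q[:,2].mean())
A=np.c_[q[:,:2],np.ones(len(q))];print("rim slope",np.linalg.lstsq(A,q[:,2],rcond=None)[0])
for n in("side","scene"):
    b=cam(n);Q=cloud(b)
    m=(np.abs(Q[...,2]-z0)<.008)&(np.hypot(Q[...,0]-p[0],Q[...,1]-p[1])<.04);q=Q[m].astype(np.float32);
    if len(q)>5: print(n,"rim",cv2.minEnclosingCircle(q[:,:2].copy()),len(q))
m=(P[...,2]>.036)&(P[...,2]<.052)&(np.hypot(P[...,0]-.561,P[...,1]-.265)<.165)&(d["range_z"]>0);h=cv2.cvtColor(d["image"],cv2.COLOR_BGR2HSV)
m=(m&(h[...,1]>110)).astype(np.uint8);k,l,s_,c=cv2.connectedComponentsWithStats(m)
for i in range(1,k):
    if s_[i,4]>300: print("cork",cv2.minEnclosingCircle(P[l==i][:,:2].astype(np.float32)),c[i])
cv2.imwrite("pics/9.png",d["image"])
E
```

```text
t 13.98 tcp [0.4534 0.2656 0.3583] w 0.0653 F [-0.5 -0.3 -2.7]
[[ 1.    -0.006  0.001]
 [-0.006 -1.    -0.001]
 [ 0.001  0.001 -1.   ]] q [ 4.220e-01  4.600e-02  1.506e+00 -1.000e-03  1.589e+00  1.999e+00]
gp [0.45347286 0.26552133 0.17831114]
rim ((0.46302181482315063, 0.2656289041042328), 0.043938957154750824) 8293 0.19488215
rim slope [ 0.03795459 -0.00266167  0.17809999]
side rim ((0.4560181796550751, 0.2609514892101288), 0.03475194424390793) 137
scene rim ((0.4594162702560425, 0.26550814509391785), 0.038917385041713715) 172
cork ((0.6002886295318604, 0.35930049419403076), 0.03345071151852608) [185.27487245  29.78635204]
cork ((0.6042227745056152, 0.17468705773353577), 0.0355328805744648) [449.70131132  28.14084507]
cork ((0.5070104002952576, 0.17326970398426056), 0.03819938749074936) [450.41399292 158.51647172]
cork ((0.506945788860321, 0.3636191189289093), 0.038117095828056335) [177.99322508 160.16249059]
cork ((0.45466768741607666, 0.26882511377334595), 0.037325650453567505) [313.11806543 208.5586771 ]
```

View pics/9.png

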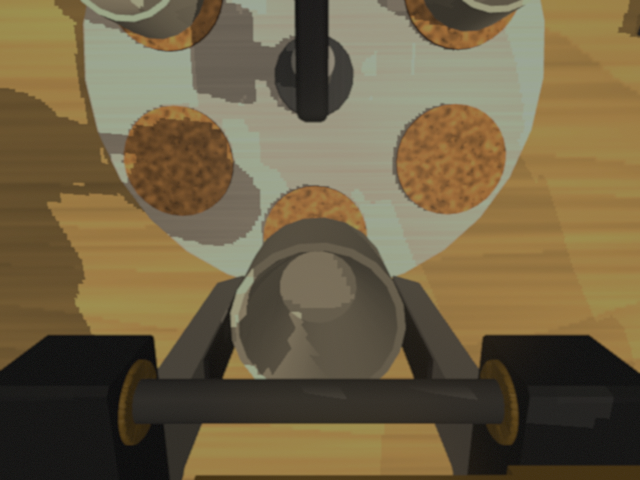

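Wrist view: the jar at (318,310) is over its cork at (314,210). The neighbouring corks (180,160) and (452,158) put place0 at about (0.451, 0.2675). I'll correct by about -5 mm in x and descend.

Request:
jog_arm([
  [[-0.01,0,0.04],[0,0,0],1],
  [[-0.02,-0.01,0.12],[0,0,0],1],
  [[-0.03,-0.01,0.24],[0,0,0],1],
  [[-0.03,-0.01,0.37],[0,0,0],1],
  [[-0.03,-0.01,0.5],[0,0,0],1],
  [[-0.03,-0.01,0.6],[0,0,0],1],
  [[-0.03,-0.01,0.65],[0,0,0],1],
  [[-0.03,-0.01,0.67],[0,0,0],1],
])

```text
clock: 14.8
eef_pos: [0.4481, 0.2644, 0.2553]
tool_rot: [1.0, -0.003, -0.002, 0.002]
contact_force: [0.1, -0.7, -2.8]
width: 0.0654
```

Request:
jog_arm([
  [[0,0,0.005],[0,0,0],1],
  [[0,0,0.01],[0,0,0],1],
  [[0,0,0.014],[0,0,0],1],
  [[0,0,0.018],[0,0,0],1],
  [[0,0,0.018],[0,0,0],1],
  [[0,0,0.018],[0,0,0],1],
  [[0,0,0.018],[0,0,0],1],
  [[0,0,0.018],[0,0,0],1],
])

```text
clock: 15.47
eef_pos: [0.4485, 0.2645, 0.2537]
tool_rot: [1.0, -0.003, -0.001, 0.002]
contact_force: [0.3, -0.2, 2.2]
width: 0.0653
```

```bash
python3 - <<'E'
from h import *
s,r=st()
for n in("side","scene"):
    b=cam(n);Q=cloud(b);h=cv2.cvtColor(b["image"],cv2.COLOR_BGR2HSV)
    for nm,c0 in(("jar",(.452,.267)),("b/c",(.62,.168)),("c/b",(.618,.367))):
        m=(np.abs(Q[...,2]-.092)<.005)&(np.hypot(Q[...,0]-c0[0],Q[...,1]-c0[1])<.042);q=Q[m].astype(np.float32)
        if len(q)>5:print(n,nm,cv2.minEnclosingCircle(q[:,:2].copy()),len(q),q[:,2].max())
E
```

```text
t 15.47 tcp [0.4485 0.2645 0.2537] w 0.0653 F [ 0.3 -0.2  2.2]
[[ 1.    -0.006 -0.001]
 [-0.006 -1.    -0.003]
 [-0.001  0.003 -1.   ]] q [ 0.425  0.104  1.658 -0.003  1.382  2.002]
side jar ((0.4497656226158142, 0.25706467032432556), 0.03228447213768959) 65 0.096573964
side b/c ((0.6193382740020752, 0.16710206866264343), 0.03709711879491806) 178 0.09661682
side c/b ((0.6171661615371704, 0.3679000437259674), 0.03798719868063927) 122 0.09686977
scene jar ((0.455125093460083, 0.26813584566116333), 0.03989887237548828) 114 0.09690391
scene b/c ((0.6209507584571838, 0.16815179586410522), 0.035459425300359726) 138 0.09569516
scene c/b ((0.6200380325317383, 0.3673119843006134), 0.03637468069791794) 130 0.09681692
```

Contact felt (wrist Fz rose by 5 N). Opening, then rising straight up.

Request:
jog_arm([
  [[0,0,0],[0,0,0],0.2],
  [[0,0,0],[0,0,0],0],
  [[0,0,0],[0,0,0],-0.4],
  [[0,0,0],[0,0,0],-1],
  [[0,0,0],[0,0,0],-1],
  [[0,0,0],[0,0,0],-1],
  [[0,0,0],[0,0,0],-1],
  [[0,0,0],[0,0,0],-1],
])

```text
clock: 16.23
eef_pos: [0.4484, 0.2645, 0.2536]
tool_rot: [1.0, -0.003, -0.001, 0.002]
contact_force: [-0.3, -0.0, 0.8]
width: 0.0932
```

Request:
jog_arm([
  [[0,0,-0.04],[0,0,0],-1],
  [[0,0,-0.13],[0,0,0],-1],
  [[0,0,-0.26],[0,0,0],-1],
  [[0,0,-0.4],[0,0,0],-1],
  [[0,0,-0.56],[0,0,0],-1],
  [[0,0,-0.72],[0,0,0],-1],
  [[0,0,-0.85],[0,0,0],-1],
  [[0,0,-0.9],[0,0,0],-1],
])

```text
clock: 16.9
eef_pos: [0.4489, 0.2651, 0.3928]
tool_rot: [1.0, -0.003, 0.002, 0.0]
contact_force: [0.1, 0.5, 1.0]
width: 0.0937
```

```bash
python3 - <<'E'
from h import *
s,r=st();p=s["eef_pos"]
d=cam("wrist");Q=cloud(d)
m=(np.abs(Q[...,2]-.092)<.005)&(np.hypot(Q[...,0]-.451,Q[...,1]-.266)<.045)&(d["range_z"]>0);q=Q[m].astype(np.float32)
print("jar",cv2.minEnclosingCircle(q[:,:2].copy()),len(q),q[:,2].mean(),np.linalg.lstsq(np.c_[q[:,:2],np.ones(len(q))],q[:,2],rcond=None)[0])
m=(Q[...,2]>.14)&(Q[...,2]<.165)&(np.hypot(Q[...,0]-.561,Q[...,1]-.266)<.05)&(d["range_z"]>0);q=Q[m].astype(np.float32)
print("grip",cv2.minAreaRect(q[:,:2].copy()),len(q))
p,r=step(p,r,[.561,.266,.19],down(-90)); p,r=step(p,r,[.561,.266,.134],down(-90))
cv2.imwrite("pics/10.png",d["image"])
E
```

```text
t 16.9 tcp [0.4489 0.2651 0.3928] w 0.0937 F [0.1 0.5 1. ]
[[ 1.    -0.006  0.004]
 [-0.006 -1.    -0.001]
 [ 0.004  0.001 -1.   ]] q [ 0.425  0.025  1.46  -0.003  1.653  2.002]
jar ((0.4510785937309265, 0.26492366194725037), 0.03318805620074272) 1856 0.09095287 [0.0061313  0.00033271 0.08810449]
grip ((0.5585022568702698, 0.2684946060180664), (0.014019842259585857, 0.053104326128959656), 89.9140396118164) 3270
shift [ 0.746 -0.01   0.156] turn [ 0.0001 -0.0007 -0.0009] dist 0.114
shift [0.    0.    0.373] turn [0. 0. 0.] dist 0.056
```

View pics/10.png

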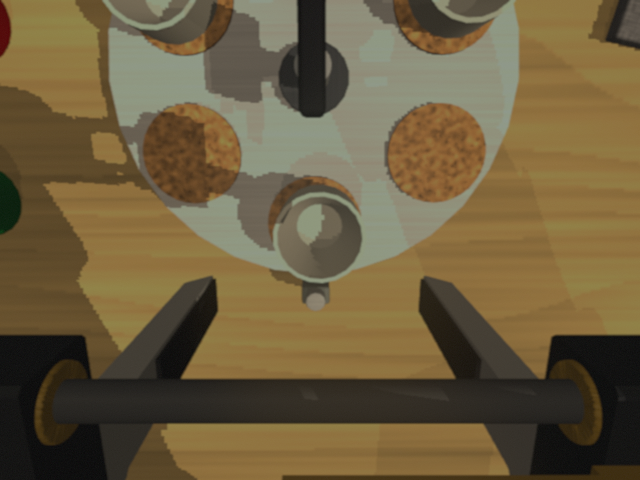

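Wrist view: the jar stands upright at (318,236) on its cork, measured (0.451, 0.265). The grip bar is at (312,60), measured y = 0.268. Now to the grip, closing gently.

Request:
jog_arm([
  [[0.04,0,0],[0,0,0],-1],
  [[0.13,0,0.02],[0,0,0],-1],
  [[0.26,-0.01,0.05],[0,0,0],-1],
  [[0.4,-0.01,0.08],[0,0,0],-1],
  [[0.54,-0.02,0.11],[0,0,0],-1],
  [[0.66,-0.02,0.14],[0,-0.001,-0.001],-1],
  [[0.73,-0.02,0.16],[0,-0.001,-0.001],-1],
  [[0.75,-0.02,0.16],[0,-0.001,-0.001],-1],
])

```text
clock: 17.62
eef_pos: [0.563, 0.267, 0.3659]
tool_rot: [1.0, -0.0, -0.003, 0.001]
contact_force: [-0.7, -0.3, 0.2]
width: 0.0944
```

Request:
jog_arm([
  [[0,0,0.03],[0,0,0],-1],
  [[0,0,0.1],[0,0,0],-1],
  [[0,0,0.18],[0,0,0],-1],
  [[0,0,0.26],[0,0,0],-1],
  [[0,0,0.31],[0,0,0],-1],
  [[0,0,0.34],[0,0,0],-1],
  [[0,0,0.35],[0,0,0],-1],
  [[0,0,0.35],[0,0,0],-1],
])

```text
clock: 18.28
eef_pos: [0.5624, 0.2669, 0.313]
tool_rot: [1.0, -0.0, -0.003, 0.001]
contact_force: [0.5, 0.3, 0.2]
width: 0.0939
```

Request:
jog_arm([
  [[0,0,0],[0,0,0],0],
  [[0,0,0],[0,0,0],0.2],
  [[0,0,0],[0,0,0],0.4],
  [[0,0,0],[0,0,0],0.5],
  [[0,0,0],[0,0,0],0.6],
  [[0,0,0],[0,0,0],0.7],
  [[0,0,0],[0,0,0],1],
  [[0,0,0],[0,0,0],1],
], force=20)

```text
clock: 18.95
eef_pos: [0.5624, 0.2669, 0.313]
tool_rot: [1.0, -0.0, -0.003, 0.001]
contact_force: [0.7, -0.1, 0.1]
width: 0.0442
```

Request:
jog_arm([
  [[0,0,0],[0,0,0],1],
  [[0,0,0],[0,0,0],1],
  [[0,0,0],[0,0,0],1],
  [[0,0,0],[0,0,0],1],
  [[0,0,0],[0,0,0],1],
  [[0,0,0],[0,0,0],1],
  [[0,0,0],[0,0,0],1],
  [[0,0,0],[0,0,0],1],
], force=30)

```text
clock: 19.62
eef_pos: [0.5624, 0.2676, 0.313]
tool_rot: [1.0, -0.0, -0.003, 0.0]
contact_force: [0.9, 4.9, -1.8]
width: 0.0138
```

```bash
python3 - <<'E'
from h import *
s,r=st();p=s["eef_pos"];print(p+r.apply([0,0,.18]))
step(p,r,[.561,.267,.135],down(-90)); step(p,r,[.561,.267,.135],down(-60))
E
```

```text
t 19.62 tcp [0.5624 0.2676 0.313 ] w 0.0138 F [ 0.9  4.9 -1.8]
[[ 1.    -0.    -0.006]
 [-0.    -1.    -0.001]
 [-0.006  0.001 -1.   ]] q [0.353 0.283 1.325 0.002 1.54  1.924]
[0.56125964 0.26749766 0.13299744]
shift [-0.009  0.004 -0.013] turn [ 0.0001  0.001  -0.    ] dist 0.003
shift [-0.009  0.004 -0.013] turn [-0.0002  0.001  -0.0834] dist 0.003
```

Request:
jog_arm([
  [[0,0,0],[0,0,-0.001],1],
  [[0,0,0],[0,0,-0.005],1],
  [[0,0,0],[0,0,-0.012],1],
  [[0,0,0],[0,0,-0.021],1],
  [[0,0,0],[0,0,-0.03],1],
  [[0,0,0],[0,0,-0.038],1],
  [[0,0,0],[0,0,-0.043],1],
  [[0,0,0],[0,0,-0.045],1],
], force=50)

```text
clock: 20.28
eef_pos: [0.5624, 0.2676, 0.313]
tool_rot: [0.99, 0.141, -0.003, 0.0]
contact_force: [0.9, 2.6, -1.1]
width: 0.0141
```

Request:
jog_arm([
  [[0,0,0],[0,0,-0.002],1],
  [[0,0,0],[0,0,-0.006],1],
  [[0,0,0],[0,0,-0.014],1],
  [[0,0,0],[0,0,-0.024],1],
  [[0,0,0],[0,0,-0.034],1],
  [[0,0,0],[0,0,-0.042],1],
  [[0,0,0],[0,0,-0.048],1],
  [[0,0,0],[0,0,-0.05],1],
])

```text
clock: 20.95
eef_pos: [0.5624, 0.2676, 0.313]
tool_rot: [0.955, 0.295, -0.003, 0.0]
contact_force: [-0.4, 3.2, -1.1]
width: 0.0139
```

```bash
python3 - <<'E'
from h import *
s,r=st();p=s["eef_pos"];print(p+r.apply([0,0,.18]), s["torque"])
step(p,r,[.5615,.267,.133],down(-30))
b=cam("scene");Q=cloud(b);c=np.array([.5615,.267])
for a in (180,60,-60):
    a=np.radians(a+np.degrees(np.arctan2(r.as_matrix()[1,1],r.as_matrix()[0,1]))+90); c0=c+.11*np.array([np.cos(a),np.sin(a)])
    m=(np.abs(Q[...,2]-.092)<.005)&(np.hypot(*(Q[...,:2]-c0).transpose(2,0,1))<.05);q=Q[m].astype(np.float32)
    if len(q)>5:print(c0,cv2.minEnclosingCircle(q[:,:2].copy()),len(q))
E
```

```text
t 20.95 tcp [0.5624 0.2676 0.313 ] w 0.0139 F [-0.4  3.2 -1.1]
[[ 0.825  0.564 -0.006]
 [ 0.564 -0.825 -0.002]
 [-0.006 -0.002 -1.   ]] q [0.353 0.283 1.325 0.    1.54  1.324]
[0.56137871 0.26722142 0.13302499] [ 0.08373045 -0.27696658  0.00771072]
shift [-0.007 -0.     0.   ] turn [-0.0005  0.0009 -0.0712] dist 0.001
[0.47070046 0.20490778] ((0.4725261628627777, 0.20097875595092773), 0.036227013915777206) 126
[0.55312633 0.37668082] ((0.5512199401855469, 0.3800305724143982), 0.03715492784976959) 119
[0.66067321 0.2194114 ] ((0.6661734580993652, 0.2185644805431366), 0.03576996922492981) 148
```

Jars are riding with the wheel, about 34° turned. Completing the remaining 0.071.

Request:
jog_arm([
  [[0,0,0],[0,0,-0.002],1],
  [[0,0,0],[0,0,-0.007],1],
  [[0,0,0],[0,0,-0.013],1],
  [[0,0,0],[0,0,-0.02],1],
  [[0,0,0],[0,0,-0.027],1],
  [[0,0,0],[0,0,-0.034],1],
  [[0,0,0],[0,0,-0.039],1],
  [[0,0,0],[0,0,-0.041],1],
])

```text
clock: 21.67
eef_pos: [0.5624, 0.2676, 0.313]
tool_rot: [0.909, 0.416, -0.003, 0.0]
contact_force: [-0.2, 3.0, -1.7]
width: 0.0137
```

Request:
jog_arm([
  [[0,0,0],[0,0,-0.001],1],
  [[0,0,0],[0,0,-0.005],1],
  [[0,0,0],[0,0,-0.01],1],
  [[0,0,0],[0,0,-0.016],1],
  [[0,0,0],[0,0,-0.022],1],
  [[0,0,0],[0,0,-0.027],1],
  [[0,0,0],[0,0,-0.03],1],
  [[0,0,0],[0,0,-0.03],1],
])

```text
clock: 22.33
eef_pos: [0.5624, 0.2676, 0.313]
tool_rot: [0.866, 0.5, -0.003, -0.0]
contact_force: [-0.1, 4.2, -0.6]
width: 0.0138
```

```bash
python3 - <<'E'
from h import *
s,r=st();m=r.as_matrix();print("az",np.degrees(np.arctan2(m[1,1],m[0,1])),s["torque"])
E
```

```text
t 22.33 tcp [0.5624 0.2676 0.313 ] w 0.0138 F [-0.1  4.2 -0.6]
[[ 0.501  0.866 -0.005]
 [ 0.866 -0.501 -0.003]
 [-0.005 -0.003 -1.   ]] q [ 3.530e-01  2.830e-01  1.325e+00 -1.000e-03  1.539e+00  8.780e-01]
az -30.03481935773356 [-0.07808517 -0.64138718  0.08304713]
```

Turned exactly 60°. I let it hold, open, and rise.

Request:
jog_arm([
  [[0,0,0],[0,0,0],1],
  [[0,0,0],[0,0,0],1],
  [[0,0,0],[0,0,0],0.7],
  [[0,0,0],[0,0,0],0.6],
  [[0,0,0],[0,0,0],0.4],
  [[0,0,0],[0,0,0],0.2],
  [[0,0,0],[0,0,0],0],
  [[0,0,0],[0,0,0],0],
])

```text
clock: 23.0
eef_pos: [0.5625, 0.2673, 0.313]
tool_rot: [0.866, 0.5, -0.003, 0.0]
contact_force: [-0.7, -0.2, 0.2]
width: 0.0421
```

Request:
jog_arm([
  [[0,0,-0.04],[0,0,0],0],
  [[0,0,-0.13],[0,0,0],0],
  [[0,0,-0.26],[0,0,0],0],
  [[0,0,-0.4],[0,0,0],0],
  [[0,0,-0.54],[0,0,0],0],
  [[0,0,-0.68],[0,0,0],0],
  [[0,0,-0.77],[0,0,0],0],
  [[0,0,-0.8],[0,0,0],0],
])

```text
clock: 23.67
eef_pos: [0.5631, 0.2676, 0.4372]
tool_rot: [0.866, 0.499, 0.0, 0.001]
contact_force: [0.4, -0.0, 0.1]
width: 0.0468
```

```bash
python3 - <<'E'
from h import *
s,r=st();c=np.array([.5615,.267])
for n in("scene","side"):
    b=cam(n);Q=cloud(b)
    for nm,a in(("jar",240),("j1",0),("j2",120)):
        c0=c+.11*np.array([np.cos(np.radians(a)),np.sin(np.radians(a))])
        m=(np.abs(Q[...,2]-.092)<.005)&(np.hypot(*(Q[...,:2]-c0).transpose(2,0,1))<.05);q=Q[m].astype(np.float32)
        if len(q)>5:print(n,nm,c0.round(3),cv2.minEnclosingCircle(q[:,:2].copy()),len(q))
    m=(Q[...,2]>.115)&(Q[...,2]<.165)&(np.hypot(*(Q[...,:2]-c).transpose(2,0,1))<.05);q=Q[m].astype(np.float32)
    print("grip",cv2.minAreaRect(q[:,:2].copy()))
    cv2.imwrite("pics/11.png",b["image"])
E
```

```text
t 23.67 tcp [0.5631 0.2676 0.4372] w 0.0468 F [ 0.4 -0.   0.1]
[[ 0.501  0.865  0.001]
 [ 0.865 -0.501 -0.001]
 [-0.001  0.001 -1.   ]] q [ 3.530e-01  2.500e-01  1.120e+00 -1.000e-03  1.771e+00  8.780e-01]
scene jar [0.506 0.172] ((0.5097280740737915, 0.1687600016593933), 0.035441190004348755) 127
scene j1 [0.672 0.267] ((0.677592933177948, 0.2700870931148529), 0.036076322197914124) 141
scene j2 [0.507 0.362] ((0.5045294761657715, 0.36637550592422485), 0.03483467176556587) 82
grip ((0.5637810826301575, 0.26532864570617676), (0.06165063753724098, 0.020163077861070633), 63.605247497558594)
side jar [0.506 0.172] ((0.5057961344718933, 0.16916613280773163), 0.03736605495214462) 184
side j1 [0.672 0.267] ((0.6749023199081421, 0.2672208845615387), 0.03680301085114479) 153
side j2 [0.507 0.362] ((0.5029670000076294, 0.3646242022514343), 0.038055818527936935) 147
grip ((0.560279130935669, 0.2629333436489105), (0.0637408047914505, 0.01735721528530121), 59.86497116088867)
```

View pics/11.png

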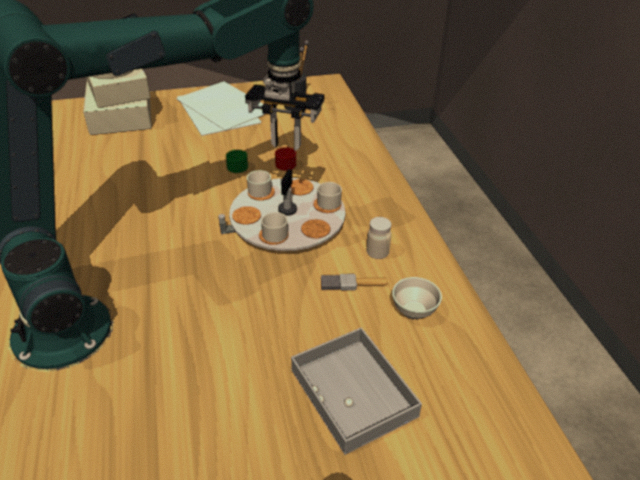

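The side view shows all three jars upright on the corks at (275,228), (329,196) and (260,184). The bar is turned about 60°, and the brush, bowl and lidded jar have not moved. The robot is clear, so I'm handing in.

```bash
python3 -c "
from rig import ctrl
print(ctrl.job_done())"
```

```text
the job is handed in; nothing more can be done
None
```

I emptied the jar into the tray, stood it on the free cork place, let go, and then turned the wheel one click anticlockwise. The job is handed in at about 24 s of the 70 s allowed; no verdict is reported.

- **Balls:** All four are in the tray. Three are plain to see. The fourth sits in the shadow of a tray wall, and I identified it from a brightened crop and a height of about 22 mm. The jar was seen to be empty before I placed it.
- **Jar placing:** After release it stood upright, about 2–3 mm from the centre of its place.
- **Wheel:** The tool turned 60.0°, and the grip bar measured about 60° (side camera) and 64° (scene camera, coarser).
- **Jars on the wheel:** All three are upright and within about 6 mm of their places, close to what the cameras can resolve.
- **Other things:** The bowl, lidded jar and brush look unmoved in the last side picture. I did not measure them again.
- **Robot:** The gripper is open above the wheel, with no contact force.

No check failed. The two cameras differed by up to about 6 mm on rim centres, mostly from depth noise at the edges.

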